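# Reset a ratchet-propped tip-up packing board to its lowest notch

### The arm

A 6-joint arm with a two-finger parallel gripper is mounted at the origin on the work surface. World frame = base frame: x ahead of the robot, y to its left, z up, the work surface at z = 0. Lengths are in m, angles in rad, forces in N, time in s.
With the tool pointing down it reaches from about 0.3 to 0.75 m from the base axis. Payload 8.5 kg.
Tool frame: the origin (TCP) lies midway between the tips of the shut fingers; the grasp point (between the pads) lies 19 mm behind it; z points along the fingers, y is the line along which they close (so a half turn about z gives the same grasp; the last joint's range is limited). The gripper opens to 88 mm and grips with 3 to 60 N. Pads are 18 mm wide; open, the fingers measure 123 mm over their backs; the gripper's body (75 mm by 187 mm) begins 45 mm behind the grasp point.
Start: joints at [1.102, 0.381, 1.297, -0, 1.464, -0.215], TCP at [0.138, 0.532, 0.239] pointing down, gripper open.
Joint ranges: [-3.11, 3.11], [-0.89, 2.33], [0.22, 2.48], [-1.42, 4.56], [0.17, 2.85], [-2.88, 2.88]. Speed limits (rad/s): [2.39, 2.39, 3.14, 3.14, 3.14, 3.14].

### API

Orientations are given as a unit quaternion [x, y, z, w].
In Python, from rig import arm, optics gives the robot as it stands.
- The arm moves only by the tool move_arm, never from a script. Its argument "commands" is a list of rows, each a list of 5 numbers: the opening, from 0 (shut) to 1 (fully open), then the shift along the tool's x, y, z in mm, then the turn about the tool's z in rad. In form: [[grip, tx, ty, tz, turn], ...]. A call has 1 to 12 rows; each row shifts and turns the commanded pose from where the row before left it, along the tool's axes as they then stand; what a row does not reach is not made up. A row lasts 1/8 s, in which the tool goes at most 62.5 mm and 10.7 degrees, less where a joint would pass 70% of its speed; a pose out of reach is approached as far as the arm can. A call with a gripper value outside its range is refused whole. The fingers move at their own pace and stop on an object; the grip force is fixed at half the most. Time passes only in rows, so rows that do not move let the fingers close. It gives the time, the measured TCP pose, the force, the opening and the grip force at its end, in the units of the state.
- arm.observe(): the state, without advancing time (a new reading comes with each control period).
- optics.capture(name): name is "scene" or "top"; returns (picture, depth): 400x640x3 uint8, red, green, blue; 400x640 float32, m along the optical axis (not along the pixel's ray), 0 where there is no reading.
- optics.get_calibration(name): a dict with "fx", "fy", "cx", "cy" (pixels), "R" (3x3) and "t" (3): a world point X has camera coordinates R X + t. Camera axes: x right, y down, z forward; pixel columns grow to the right and rows downward; lengths in m; the calibration is good to about 2 mm. A picture is of the moment at which its call begins. get_calibration takes no time and is no camera call.
- arm.finish_job(): hands the job in; it is judged then, once.
The state is a dict: "clock": time; "joint_positions": joint angles; "joint_velocities": joint speeds; "joint_efforts": joint torques, N m; "tcp_pos": TCP position; "orientation": TCP orientation; "wrist_force": force on the tool from outside, world axes, zero at the start; "ft_torque": the same for the moment, N m; "grip_width": finger opening in m; "gripper_force": force on a finger pad.
Only numpy, scipy, OpenCV 4.12 (cv2) and the standard library are available. Lean on these libraries where they do the work, as an engineer would, in place of code of your own. Each camera call takes 0.05 s, during which the arm holds its last target. There are 200 camera calls.

### The job

The tip-up board has been left too steep; set it to its lowest notch. The ratchet only lets it rise, so lift the board by its bar handle past the top until the weighted pawl tumbles over, lower it gently all the way down so that the pawl tips back, then raise it again to rest in the lowest notch and let go. Keep clear of the lamp over it, and leave the things around it where they are.

Things in the scene. Friction and masses are not known exactly. Their poses are not given: they have to be found in the camera images.
- stand: Aluminium base plate (250 x 360 x 12 mm) fixed to the table. Origin on the table straight below the middle of the board's hinge line, which lies 65 mm above it; -x points from the hinge to the board's free edge and the robot, y along the hinge, z up. The ratchet stands at y = -165 mm (240 mm high), the lamp's post at x = -45, y = +225 mm.
- board (a joint): Board's angle, rad: 0 level, fully down on rubber rests; grows as the free edge rises; stop at 1.22. Four notches hold it at about 0.30 (lowest), 0.47, 0.64, 0.81; it starts in one of the upper three. Raised some 0.03 past a notch it can be set down in it. At about 1.08 to 1.15 the pawl tumbles over and lets the board come down; just before 0 the board tips the pawl back.
- board_mid (a point): Middle of the board's upper face, 100 mm from the hinge; the frame turns with the board. The board is a white plastic tray 260 mm wide, free edge 195 mm from the hinge, about 0.9 kg. Lifting takes about 5 N at the bar, a little more when fast (the hinge is damped, 0.8 N m s/rad). Let go out of a notch, it falls.
- bar (a point): Middle of the bar handle: a round steel bar, 14 mm thick, 140 mm long, parallel to the hinge, in the board's plane, 250 mm from the hinge line, 48 mm clear of the board's edge, on a rod at each end. Its frame turns with the board (x to the hinge, y along the bar). At board angle a it is at x = -250 cos a, y = 0, z = 65 + 250 sin a mm in the stand's frame. Round, it can turn in the fingers.
- pawl (a joint): Angle of the pawl, rad: 0 with its tooth down among the ratchet's pins (its ball weight, 30 mm across, leaning away from the robot), about -0.13 while a pin passes under it, -1.13 tumbled over (weight leaning to the robot, tooth clear of the pins). It works by its own weight and needs no touching.
- lamp: Strip lamp over the hinge side: in the stand's frame from x = -80 to -10, y = -60 to +240 mm, underside 395 mm above the table, 26 mm thick; origin in its underside at x = -45, y = +190. With the board up, the bar (100 mm from the hinge, 295 mm high) is so near that an upright tool strikes the lamp: lean the tool 30 to 45 degrees back, its upper end towards the robot.
- carton: Bystander: closed cardboard carton, 110 x 150 x 75 mm, loose on the table to the left; origin under its middle.
- bowl: Bystander: steel bowl, 130 mm across, 60 mm high, loose on the table to the right; origin under its middle.
- scraper: Bystander: spatula, 200 mm long, lying loose on the table to the right; origin under its middle.

How it is judged:
By the outcome, as a careful person would: the job done as asked, in the order asked, and still so for the second after the job is handed in, with the robot touching nothing.
It also fails if it takes over 53 s, if anything falls off the work surface, if the arm or the gripper's body presses on something with over 40 N, if the wrist force passes 120 N, or if a joint passes its speed limit or range.

## Working session

There is one attempt and no reset: what is moved stays moved. The work goes in short steps, Python scripts to look and compute and a tool call to move; the robot and the scene stay as the last step left them, time stands still between calls to the robot, and variables do not carry over. Pictures are saved under pics/ and viewed, at most 10 in all, crops included, and the job is handed in when it is done.

Besides the shell and the picture viewer there is one more tool, called after ">>>" as name([rows], argument=value, ...), one row to a line, values as JSON. move_arm: Moves the arm, as the interface text tells. Its arguments: {"type":"object","properties":{"commands":{"type":"array","items":{"type":"array","items":{"type":"number"}}}},"required":["commands"]}

```bash
mkdir -p pics; ls; python3 - <<'E'
from rig import arm, optics
import cv2, numpy as np
s=arm.observe(); print({k:np.round(v,3).tolist() for k,v in s.items()})
for n in ("scene","top"):
    p,d=optics.capture(n); cv2.imwrite(f"pics/{n}0.png",p[:,:,::-1]); np.save(f"{n}0.npy",d)
    c=optics.get_calibration(n); print(n,{k:np.round(v,3).tolist() for k,v in c.items()})
E
```

```text
pics
{'clock': 0.0, 'joint_positions': [1.102, 0.381, 1.298, 0.0, 1.464, -0.215], 'joint_velocities': [-0.001, 0.0, 0.002, -0.0, 0.0, -0.001], 'joint_efforts': [-0.001, -43.793, -22.456, 0.071, 0.035, -0.0], 'tcp_pos': [0.138, 0.532, 0.238], 'orientation': [0.127, 0.992, -0.001, -0.0], 'wrist_force': [0.442, 0.295, 0.461], 'ft_torque': [0.047, 0.025, -0.052], 'gripper_force': 0.0, 'grip_width': 0.088}
scene {'fx': 502.233, 'fy': 502.233, 'cx': 314.56, 'cy': 197.069, 'R': [[-0.272, 0.962, 0.014], [0.623, 0.188, -0.76], [-0.733, -0.198, -0.65]], 't': [0.178, -0.196, 2.31]}
top {'fx': 451.8, 'fy': 451.8, 'cx': 324.283, 'cy': 195.065, 'R': [[0.002, -1.0, -0.003], [-0.989, -0.001, -0.145], [0.145, 0.003, -0.989]], 't': [0.001, 0.656, 1.952]}
```

View pics/scene0.png

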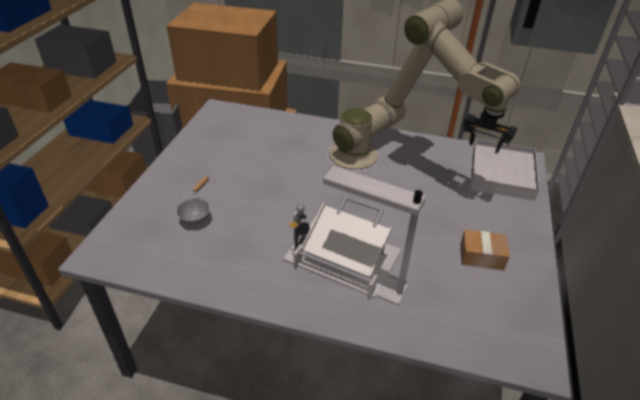

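View pics/top0.png

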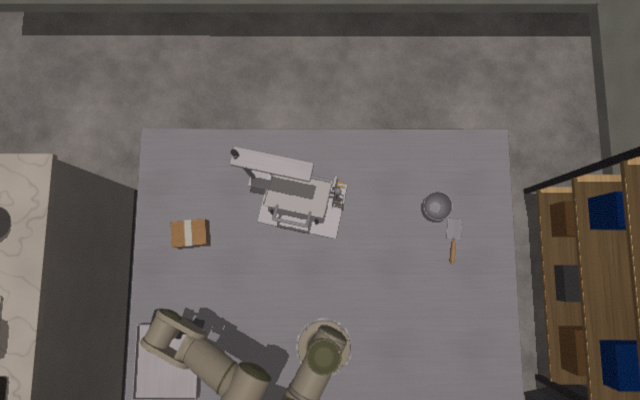

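The scene view shows the stand around (345,250), with the lamp above it, the bowl at (193,212) and the carton at (485,248). In the top view the bar is near (293,222), the lamp runs (235,155)-(312,170), and the base plate corners are about (345,185), (337,237) and (260,220). I'll zoom in next.

```bash
python3 - <<'E'
import cv2
a=cv2.imread('pics/top0.png')[135:250,220:360]; cv2.imwrite('pics/topc.png',cv2.resize(a,None,fx=5,fy=5,interpolation=cv2.INTER_CUBIC))
a=cv2.imread('pics/scene0.png')[160:310,270:440]; cv2.imwrite('pics/scenec.png',cv2.resize(a,None,fx=4,fy=4,interpolation=cv2.INTER_CUBIC))
E
```

```text
(no output)
```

View pics/topc.png

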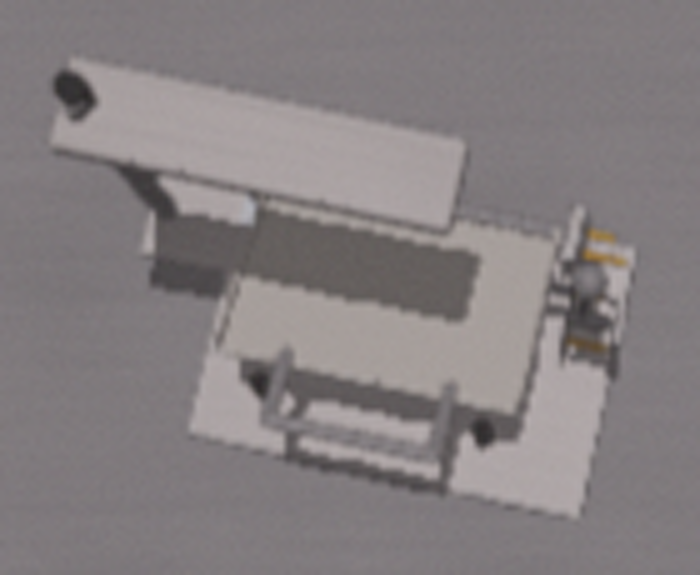

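View pics/scenec.png

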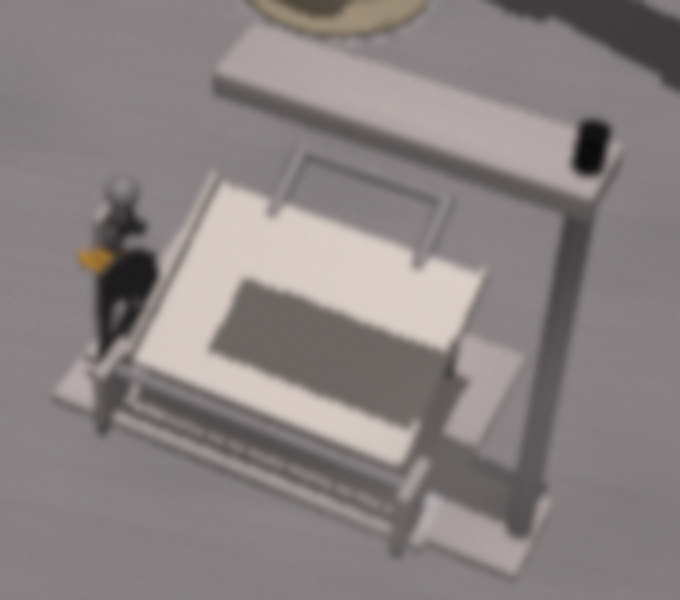

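Top crop: lamp top corners (70,58), (465,142), (450,227), (52,149), bar ends (268,422), (440,450). Scene crop: lamp top corners (213,76), (253,26), (622,148), (597,192), bar ends (305,153), (447,201). I'll fit the stand pose and board angle to all of these.

```bash
cat > h.py <<'E'
import numpy as np
from scipy.optimize import least_squares
from scipy.spatial.transform import Rotation as R
from rig import arm, optics
def proj(n,X):
    c=optics.get_calibration(n); q=X@np.array(c['R']).T+np.array(c['t'])
    return np.c_[c['fx']*q[:,0]/q[:,2]+c['cx'],c['fy']*q[:,1]/q[:,2]+c['cy']]
def w(p,P): # stand->world
    c,s=np.cos(p[2]),np.sin(p[2]); P=np.asarray(P,float)
    return np.c_[p[0]+c*P[:,0]-s*P[:,1],p[1]+s*P[:,0]+c*P[:,1],P[:,2]]
def bar(a,y=0): return [-.25*np.cos(a),y,.065+.25*np.sin(a)]
E
python3 - <<'E'
from h import *
L=[[-.01,.24,.421],[-.01,-.06,.421],[-.08,-.06,.421],[-.08,.24,.421]]
top=np.array([(70,58),(465,142),(450,227),(52,149),(268,422),(440,450)],float)
top=(top+.5)/5-.5+[220,135]
sc=np.array([(597,192),(213,76),(253,26),(622,148),(447,201),(305,153)],float)
sc=(sc+.5)/4-.5+[270,160]
def f(p):
    P=w(p,L+[bar(p[3],.07),bar(p[3],-.07)])
    return np.r_[proj('top',P)-top,proj('scene',P)-sc].ravel()
r=least_squares(f,[.55,.1,-.2,.5],loss='soft_l1'); print(r.x); print(f(r.x).reshape(-1,2).round(1).tolist())
print('plate corners/bar', w(r.x,[bar(r.x[3]),bar(0),bar(.3),bar(1.15)]).round(3).tolist())
# depth check of bar/board
for n in('top','scene'):
    d=np.load(n+'0.npy'); P=w(r.x,[[-.1*np.cos(r.x[3]),-.11,.065+.1*np.sin(r.x[3])],[-.045,0,.421],[-.2,-.12,.012]]); u=proj(n,P)
    c=optics.get_calibration(n); z=P@np.array(c['R'])[2]+c['t'][2]
    print(n,u.round(0).tolist(),z.round(3),[round(float(d[int(v),int(q)]),3) for q,v in u])
E
```

```text
[ 0.74528598  0.09580186 -0.19990111  0.46088603]
[[-0.2, -0.5], [1.3, -1.2], [0.3, 0.4], [-1.0, -0.3], [0.6, -0.5], [-0.4, 0.7], [0.3, 1.8], [-0.2, -1.0], [-0.1, -0.9], [1.8, -1.6], [0.1, 0.1], [-0.8, -0.2]]
plate corners/bar [[0.526, 0.14, 0.176], [0.5, 0.145, 0.065], [0.511, 0.143, 0.139], [0.645, 0.116, 0.293]]
top [[323.0, 198.0], [296.0, 168.0], [321.0, 225.0]] [1.936 1.637 2.016] [1.941, 1.632, 2.018]
scene [[318.0, 230.0], [346.0, 177.0], [328.0, 230.0]] [1.771 1.501 1.913] [1.772, 1.502, 1.764]
```

The fit is good: the stand is at (0.745, 0.096), yaw -0.20, and the board is at about 0.46, which is the second notch. Rows can't tilt the tool directly, so on the way I'll test in free space whether the arm leans when it reaches its limit.

>>> move_arm([
  [0, -51, 9, -16, 0],
  [0, -51, 9, -16, 0],
  [0, -51, 9, -16, 0],
  [0, -51, 9, -16, 0],
  [0, -51, 9, -16, 0],
  [0, -51, 9, -16, 0],
  [0, -51, 9, -16, 0],
  [0, -30, 52, 0, 0],
  [0, -30, 52, 0, 0],
  [0, -30, 52, 0, 0],
])

```text
clock: 1.35
tcp_pos: [0.5588, 0.5642, 0.2958]
orientation: [0.127, 0.991, 0.025, 0.018]
wrist_force: [-0.1, -0.0, 0.3]
grip_width: 0.0004
gripper_force: 0.0
```

>>> move_arm([
  [0, -30, 52, 0, 0],
  [0, -30, 52, 0, 0],
  [0, -30, 52, 0, 0],
])

```text
clock: 1.72
tcp_pos: [0.5913, 0.5981, 0.2495]
orientation: [0.126, 0.989, 0.061, 0.046]
wrist_force: [-0.1, -0.2, 0.8]
grip_width: 0.0005
gripper_force: 0.0
```

```bash
python3 - <<'E'
from h import *
s=arm.observe(); print(s['tcp_pos'],s['orientation'],np.round(s['joint_positions'],3)); print(R.from_quat(s['orientation']).as_matrix().round(3))
E
```

```text
[0.59131984 0.59812342 0.2495106 ] [0.12618536 0.98904377 0.06092657 0.04645036] [ 0.644  0.933  0.223  0.023  1.833 -0.665]
[[-0.964  0.244  0.107]
 [ 0.255  0.961  0.109]
 [-0.077  0.132 -0.988]]
```

At its limit the arm leans outward (9° so far, upper end towards the robot), which is the lean I need. I'll check that it persists, then repeat the lean towards the stand's +x direction.

```bash
cat >> h.py <<'E'
S=np.array([.7453,.0958,-.1999])
def tool(d):  # world mm delta -> tool mm, for present orientation
    return (R.from_quat(arm.observe()['orientation']).as_matrix().T@np.asarray(d)).round(1)
def show():
    s=arm.observe(); M=R.from_quat(s['orientation']).as_matrix(); c,sn=np.cos(S[2]),np.sin(S[2]); Q=np.array([[c,sn,0],[-sn,c,0],[0,0,1]])
    p=Q@(s['tcp_pos']-np.r_[S[:2],0]); print('t',s['clock'],'tcp stand mm',(1e3*p).round(1),'grasp',(1e3*(p-.019*Q@M[:,2])).round(1)); print('M in stand\n',(Q@M).round(3)); print('j',np.round(s['joint_positions'],3),'F',s['wrist_force'].round(1),'w',s['grip_width'])
    return p,Q@M
E
python3 - <<'E'
from h import *
p=arm.observe()['tcp_pos']*1e3
a=np.array([430,350,450]);b=np.array([520,-200,500])
print(tool(a-p),tool(b-a))
E
```

```text
[  76.8 -251.2 -242.4] [-231.  -499.8  -99.6]
```

>>> move_arm([
  [0, 13, -42, -40, 0],
  [0, 13, -42, -40, 0],
  [0, 13, -42, -40, 0],
  [0, 13, -42, -40, 0],
  [0, 13, -42, -40, 0],
  [0, 13, -42, -40, 0],
])

```text
clock: 2.48
tcp_pos: [0.4273, 0.3481, 0.4496]
orientation: [0.126, 0.989, 0.061, 0.047]
wrist_force: [0.7, 0.1, 0.5]
grip_width: 0.0007
gripper_force: 0.0
```

>>> move_arm([
  [0, -23, -50, -10, 0],
  [0, -23, -50, -10, 0],
  [0, -23, -50, -10, 0],
  [0, -23, -50, -10, 0],
  [0, -23, -50, -10, 0],
  [0, -23, -50, -10, 0],
  [0, -23, -50, -10, 0],
  [0, -23, -50, -10, 0],
  [0, -23, -50, -10, 0],
  [0, -23, -50, -10, 0],
])

```text
clock: 3.72
tcp_pos: [0.5173, -0.2024, 0.4989]
orientation: [0.126, 0.989, 0.061, 0.047]
wrist_force: [1.1, 0.0, -0.2]
grip_width: 0.0007
gripper_force: 0.0
```

```bash
python3 - <<'E'
from h import *
show(); print(arm.observe()['tcp_pos'])
import cv2
p,d=optics.capture('scene'); cv2.imwrite('pics/s1.png',cv2.resize(p[0:240,250:500,::-1],None,fx=2.4,fy=2.4))
a=np.radians(-22); print(tool(60*np.array([np.cos(a),np.sin(a),.5])))
E
```

```text
t 3.725 tcp stand mm [-164.2 -337.6  498.9] grasp [-165.8 -340.   517.7]
M in stand
 [[-0.995  0.048  0.084]
 [ 0.059  0.99   0.129]
 [-0.077  0.133 -0.988]]
j [-0.657  0.342  0.638  0.182  2.135 -1.874] F [ 1.1  0.  -0.2] w 0.0006680039858052416
[ 0.51731987 -0.20243423  0.49888352]
[-61.6  -3.7 -26.3]
```

View pics/s1.png

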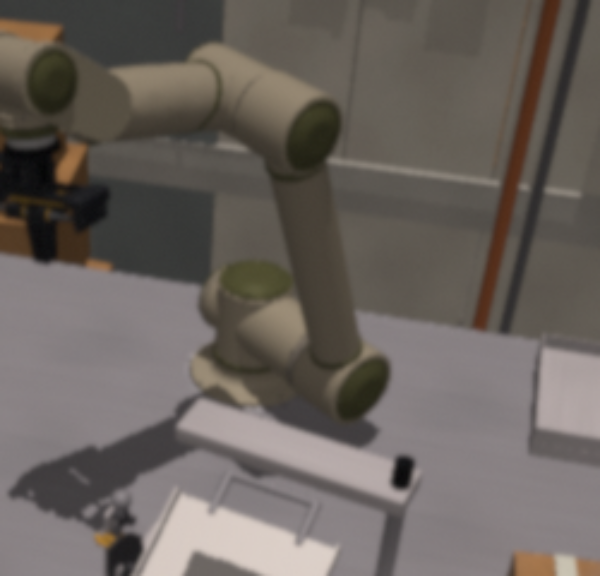

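The wide gripper body (about 187 mm along the closing line) shows at crop (50,195), with the lamp and bar below it. The lean persists between moves. Given that body width, about 45-48° of lean clears the lamp. I'll push outwards to increase it.

>>> move_arm([
  [0, -60, -7, 0, 0],
  [0, -60, -7, 0, 0],
  [0, -60, -7, 0, 0],
  [0, -60, -7, 0, 0],
  [0, -60, -7, 0, 0],
  [0, -60, -7, 0, 0],
  [0, -60, -7, 0, 0],
  [0, -60, -7, 0, 0],
])

```text
clock: 4.78
tcp_pos: [0.7451, -0.283, 0.3699]
orientation: [0.131, 0.982, 0.045, 0.13]
wrist_force: [-1.2, 0.4, -0.4]
grip_width: 0.0003
gripper_force: 0.0
```

```bash
python3 - <<'E'
from h import *
show(); print(arm.observe()['tcp_pos'])
E
```

```text
t 4.775 tcp stand mm [  75.  -371.3  369.9] grasp [  70.3 -373.3  388.2]
M in stand
 [[-0.967  0.05   0.251]
 [ 0.079  0.991  0.107]
 [-0.243  0.123 -0.962]]
j [-0.572  0.784  0.223  0.205  1.927 -1.785] F [-1.2  0.4 -0.4] w 0.00026382014720229203
[ 0.74509835 -0.28299451  0.36994707]
```

>>> move_arm([
  [0, -45, -5, -40, 0],
  [0, -45, -5, -40, 0],
  [0, -45, -5, -40, 0],
  [0, -45, -5, -40, 0],
  [0, -45, -5, -40, 0],
  [0, -45, -5, -40, 0],
])

```text
clock: 5.52
tcp_pos: [0.6926, -0.2938, 0.4973]
orientation: [0.136, 0.966, 0.026, 0.218]
wrist_force: [-0.1, -0.3, -0.0]
grip_width: 0.0005
gripper_force: 0.0
```

```bash
python3 - <<'E'
from h import *
show(); print(arm.observe()['tcp_pos'])
E
```

```text
t 5.525 tcp stand mm [  25.7 -392.3  497.3] grasp [  17.7 -393.8  514.4]
M in stand
 [[-0.905  0.055  0.422]
 [ 0.096  0.993  0.076]
 [-0.415  0.109 -0.903]]
j [-0.643  0.621  0.222  0.268  1.918 -1.794] F [-0.1 -0.3 -0. ] w 0.0005061386691414344
[ 0.69256381 -0.29380522  0.49728508]
```

>>> move_arm([
  [0, -50, -3, -30, 0],
  [0, -50, -3, -30, 0],
  [0, -50, -3, -30, 0],
  [0, -50, -3, -30, 0],
  [0, -50, -3, -30, 0],
  [0, -50, -3, -30, 0],
  [0, -50, -3, -30, 0],
  [0, -50, -3, -30, 0],
])

```text
clock: 6.52
tcp_pos: [0.6507, -0.29, 0.616]
orientation: [0.14, 0.932, -0.0, 0.334]
wrist_force: [0.4, -0.2, 0.2]
grip_width: 0.0006
gripper_force: 0.0
```

```bash
python3 - <<'E'
from h import *
show(); print(arm.observe()['tcp_pos'])
E
```

```text
t 6.525 tcp stand mm [ -16.1 -396.9  616. ] grasp [ -28.  -397.5  630.8]
M in stand
 [[-0.775  0.065  0.628]
 [ 0.109  0.994  0.032]
 [-0.622  0.093 -0.777]]
j [-0.704  0.475  0.222  0.35   1.826 -1.779] F [ 0.4 -0.2  0.2] w 0.0005962644134338126
[ 0.65071332 -0.28995518  0.61602567]
```

>>> move_arm([
  [0.5, -50, -3, -25, 0],
  [0.5, -50, -3, -25, 0],
  [0.5, -50, -3, -25, 0],
  [0.5, -50, -3, -25, 0],
])

```text
clock: 7.02
tcp_pos: [0.6255, -0.287, 0.6712]
orientation: [0.141, 0.911, -0.012, 0.388]
wrist_force: [0.6, -0.8, -0.2]
grip_width: 0.0383
gripper_force: 0.0
```

```bash
python3 - <<'E'
from h import *
show(); print(arm.observe()['tcp_pos'])
E
```

```text
t 7.025 tcp stand mm [ -41.4 -399.   671.2] grasp [ -55.  -399.2  684.4]
M in stand
 [[-0.695  0.071  0.715]
 [ 0.112  0.994  0.01 ]
 [-0.71   0.087 -0.699]]
j [-0.744  0.408  0.222  0.398  1.779 -1.774] F [ 0.6 -0.8 -0.2] w 0.03825622328024208
[ 0.62549319 -0.2870309   0.67115987]
```

45.6° of lean with almost no sideways component. Next I'll turn so the closing line is square to the bar.

>>> move_arm([
  [0.5, 0, 0, 0, 0.18],
  [0.5, 0, 0, 0, 0.18],
  [0.5, 0, 0, 0, 0.18],
  [0.5, 0, 0, 0, 0.18],
  [0.5, 0, 0, 0, 0.18],
  [0.5, 0, 0, 0, 0.18],
  [0.5, 0, 0, 0, 0.18],
  [0.5, 0, 0, 0, 0.18],
  [0.5, 0, 0, 0, 0.02],
])

```text
clock: 8.15
tcp_pos: [0.6257, -0.2871, 0.6707]
orientation: [0.712, 0.585, 0.249, 0.297]
wrist_force: [-0.3, -0.2, -0.5]
grip_width: 0.0442
gripper_force: 0.0
```

```bash
cat >> h.py <<'E'
def go(a=None,back=0,P=None): # tool mm from present so that grasp point is at bar angle a, back mm behind
    p,M=show(); b=np.array(bar(a) if P is None else P)-M[:,2]*back/1e3
    return (1e3*M.T@(b+.019*M[:,2]-p)).round(1)
E
python3 - <<'E'
from h import *
print(go(.462,90))
E
```

```text
t 8.15 tcp stand mm [ -41.2 -399.   670.7] grasp [ -54.8 -399.2  684. ]
M in stand
 [[-0.007  0.7    0.715]
 [ 1.    -0.     0.01 ]
 [ 0.008  0.715 -0.699]]
j [-0.743  0.408  0.222  0.397  1.78  -0.314] F [-0.3 -0.2 -0.5] w 0.044177102732149316
[ 396.6 -481.1  148.4]
```

>>> move_arm([
  [0.6, 36, -44, 13.5, 0],
  [0.6, 36, -44, 13.5, 0],
  [0.6, 36, -44, 13.5, 0],
  [0.6, 36, -44, 13.5, 0],
  [0.6, 36, -44, 13.5, 0],
  [0.6, 36, -44, 13.5, 0],
  [0.6, 36, -44, 13.5, 0],
  [0.6, 36, -43, 13.5, 0],
  [0.6, 36, -43, 13.5, 0],
  [0.6, 36, -43, 13.5, 0],
  [0.6, 36, -43, 13.5, 0],
  [0.6, 0, 0, 0, 0],
])

```text
clock: 9.65
tcp_pos: [0.4856, 0.1281, 0.2485]
orientation: [0.713, 0.586, 0.246, 0.296]
wrist_force: [-0.2, -0.9, 0.0]
grip_width: 0.0529
gripper_force: 0.0
```

```bash
python3 - <<'E'
from h import *
print(go(.462,0)); import cv2
p,d=optics.capture('scene'); cv2.imwrite('pics/s2.png',cv2.resize(p[110:310,250:450,::-1],None,fx=3,fy=3,interpolation=cv2.INTER_CUBIC))
s=arm.observe(); print('tcp px',proj('scene',s['tcp_pos'][None]), 'bar px',proj('scene',w(S,[bar(.462)])))
E
```

```text
t 9.65 tcp stand mm [-260.9  -20.   248.5] grasp [-274.4  -20.1  261.8]
M in stand
 [[-0.006  0.703  0.711]
 [ 1.     0.002  0.007]
 [ 0.004  0.711 -0.703]]
j [ 0.137  0.102  1.9   -0.568  0.438  0.763] F [-0.2 -0.9  0. ] w 0.0529174113940851
[ 19.4 -25.   96.2]
tcp px [[363.23394388 180.23011169]] bar px [[363.00335794 203.7514502 ]]
```

View pics/s2.png

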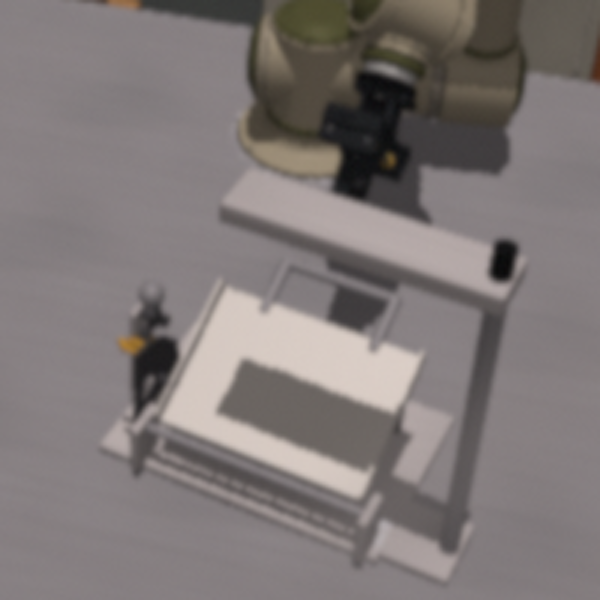

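The gripper sits behind the lamp around crop (365,150), lined up with the bar. The bar's middle at crop (340,282) matches the prediction (339,281). I'll advance and grip.

>>> move_arm([
  [0.6, 10, -12.5, 0, 0],
  [0.6, 9.5, -12.5, 8, 0],
  [0.6, 0, 0, 22, 0],
  [0.6, 0, 0, 22, 0],
  [0.6, 0, 0, 22, 0],
  [0.6, 0, 0, 22, 0],
  [0.6, 0, 0, 0, 0],
  [0, 0, 0, 0, 0],
  [0, 0, 0, 0, 0],
  [0, 0, 0, 0, 0],
  [0, 0, 0, 0, 0],
])

```text
clock: 11.08
tcp_pos: [0.5401, 0.1363, 0.1652]
orientation: [0.714, 0.583, 0.247, 0.297]
wrist_force: [-5.8, 1.3, -1.0]
grip_width: 0.0151
gripper_force: 2.1
```

```bash
python3 - <<'E'
from h import *
print(go(.462,0)); print(go(.47,0)); print(arm.observe()['gripper_force'])
E
```

```text
t 11.075 tcp stand mm [-209.2   -1.   165.2] grasp [-222.7   -1.1  178.5]
M in stand
 [[-0.001  0.701  0.713]
 [ 1.    -0.004  0.006]
 [ 0.007  0.713 -0.701]]
j [ 0.14   0.329  1.909 -1.047  0.272  1.278] F [-5.8  1.3 -1. ] w 0.0150721036826861
[ 1.1 -2.2  0.7]
t 11.075 tcp stand mm [-209.2   -1.   165.2] grasp [-222.7   -1.1  178.5]
M in stand
 [[-0.001  0.701  0.713]
 [ 1.    -0.004  0.006]
 [ 0.007  0.713 -0.701]]
j [ 0.14   0.329  1.909 -1.047  0.272  1.278] F [-5.8  1.3 -1. ] w 0.0150721036826861
[ 1.1 -0.3  0.1]
2.1347900480031967
```

Gripped: opening 15 mm, and the grasp point implies an angle of about 0.47. Now I'll compute the arc up.

```bash
cat >> h.py <<'E'
def arc(a0,a1,n):
    p,M=show(); g=p-.019*M[:,2]; print('angle est',np.arctan2(g[2]-.065,-g[0]),'radius',np.hypot(g[2]-.065,g[0]))
    A=np.linspace(a0,a1,n+1); B=np.array([bar(a) for a in A]); print('fix',(1e3*M.T@(B[0]-g)).round(1))
    print((np.diff(1e3*B,axis=0)@M).round(1).tolist())
E
python3 - <<'E'
from h import *
arc(.47,1.07,11); arc(1.07,1.13,3)
E
```

```text
t 11.075 tcp stand mm [-209.2   -1.   165.2] grasp [-222.7   -1.1  178.5]
M in stand
 [[-0.001  0.701  0.713]
 [ 1.    -0.004  0.006]
 [ 0.007  0.713 -0.701]]
j [ 0.14   0.329  1.909 -1.047  0.272  1.278] F [-5.8  1.3 -1. ] w 0.0150721036826861
angle est 0.47123142270930046 radius 0.24997076250402017
fix [ 1.1 -0.3  0.1]
[[0.1, 13.1, -3.8], [0.1, 13.3, -3.0], [0.1, 13.4, -2.3], [0.1, 13.5, -1.6], [0.1, 13.6, -0.8], [0.1, 13.6, -0.1], [0.1, 13.6, 0.6], [0.0, 13.6, 1.4], [0.0, 13.5, 2.1], [0.0, 13.3, 2.9], [0.0, 13.2, 3.6]]
t 11.075 tcp stand mm [-209.2   -1.   165.2] grasp [-222.7   -1.1  178.5]
M in stand
 [[-0.001  0.701  0.713]
 [ 1.    -0.004  0.006]
 [ 0.007  0.713 -0.701]]
j [ 0.14   0.329  1.909 -1.047  0.272  1.278] F [-5.8  1.3 -1. ] w 0.0150721036826861
angle est 0.47123142270930046 radius 0.24997076250402017
fix [  1.7 147.4  -1. ]
[[0.0, 4.8, 1.5], [0.0, 4.7, 1.6], [0.0, 4.7, 1.7]]
```

>>> move_arm([
  [0, 0, 0, 0, 0],
  [0, 0.1, 13.1, -3.8, 0],
  [0, 0.1, 13.3, -3.0, 0],
  [0, 0.1, 13.4, -2.3, 0],
  [0, 0.1, 13.5, -1.6, 0],
  [0, 0.1, 13.6, -0.8, 0],
])

```text
clock: 11.82
tcp_pos: [0.5775, 0.1281, 0.2186]
orientation: [0.716, 0.584, 0.245, 0.296]
wrist_force: [1.6, -2.3, -10.9]
grip_width: 0.0123
gripper_force: 30.3
```

```bash
python3 - <<'E'
from h import *
arc(.743,1.07,6)
E
```

```text
t 11.825 tcp stand mm [-170.8   -1.6  218.6] grasp [-184.3   -1.7  232. ]
M in stand
 [[ 0.     0.705  0.709]
 [ 1.    -0.004  0.004]
 [ 0.005  0.709 -0.705]]
j [ 0.109  0.287  1.751 -0.579  0.398  0.767] F [  1.6  -2.3 -10.9] w 0.01231546562693389
angle est 0.7362943168170246 radius 0.24873207822200064
fix [ 1.7  1.6 -1.3]
[[0.1, 13.6, -0.2], [0.1, 13.6, 0.6], [0.0, 13.6, 1.3], [0.0, 13.5, 2.0], [0.0, 13.3, 2.8], [0.0, 13.2, 3.5]]
```

>>> move_arm([
  [0, 0, 13.6, -0.5, 0],
  [0, 0, 13.6, 0.4, 0],
  [0, 0, 13.6, 1.2, 0],
  [0, 0, 13.5, 2.0, 0],
  [0, 0, 13.3, 2.8, 0],
  [0, 0, 13.2, 3.4, 0],
  [0, 0, 4.8, 1.5, 0],
])

```text
clock: 12.7
tcp_pos: [0.6443, 0.1138, 0.2717]
orientation: [0.716, 0.584, 0.244, 0.296]
wrist_force: [0.8, -6.7, -11.5]
grip_width: 0.0119
gripper_force: 30.4
```

```bash
python3 - <<'E'
from h import *
arc(1.09,1.13,2); import cv2
p,d=optics.capture('scene'); cv2.imwrite('pics/s3.png',cv2.resize(p[130:290,270:450,::-1],None,fx=4,fy=3.7,interpolation=cv2.INTER_CUBIC))
E
```

```text
t 12.7 tcp stand mm [-102.5   -2.4  271.7] grasp [-116.    -2.5  285.1]
M in stand
 [[ 0.001  0.706  0.709]
 [ 1.    -0.004  0.003]
 [ 0.005  0.709 -0.706]]
j [ 0.065  0.318  1.52  -0.35   0.561  0.493] F [  0.8  -6.7 -11.5] w 0.011865245090785261
angle est 1.0858188807572942 radius 0.24881982464735358
fix [ 2.5  1.3 -0.8]
[[0.0, 4.8, 1.6], [0.0, 4.7, 1.7]]
```

View pics/s3.png

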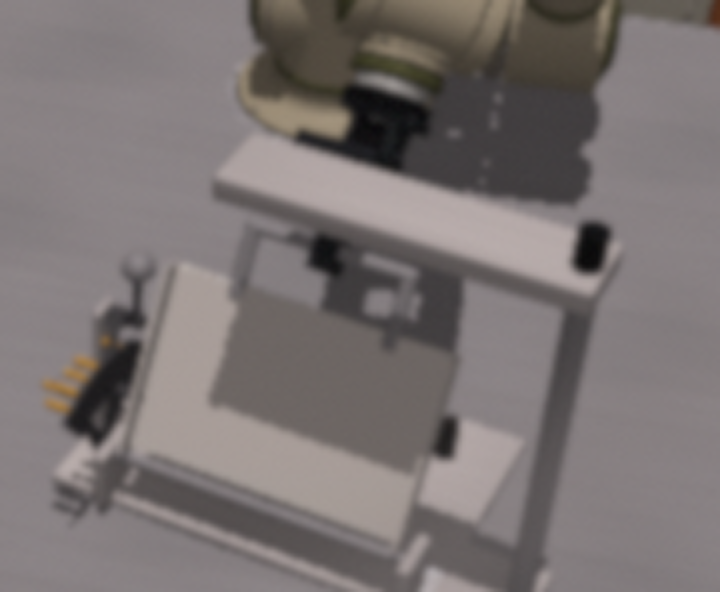

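The board is at about 1.086. The pawl's ball at crop (138,265) stands nearly upright, at the point of tumbling. I'll raise a touch more and wait.

>>> move_arm([
  [0, 0, 4.2, 1.4, 0],
  [0, 0, 3.6, 1.2, 0],
  [0, 0, 0, 0, 0],
  [0, 0, 0, 0, 0],
  [0, 0, 0, 0, 0],
  [0, 0, 0, 0, 0],
])

```text
clock: 13.5
tcp_pos: [0.6511, 0.1124, 0.2752]
orientation: [0.716, 0.584, 0.244, 0.296]
wrist_force: [1.6, -6.5, -14.7]
grip_width: 0.012
gripper_force: 30.6
```

```bash
python3 - <<'E'
from h import *
arc(1.12,1.13,1); import cv2
p,d=optics.capture('scene'); a=p[160:270,270:340,::-1]; t,_=optics.capture('top'); b=t[150:220,310:370,::-1]
a=cv2.resize(a,(380,597),interpolation=cv2.INTER_CUBIC); b=cv2.resize(b,(400,467),interpolation=cv2.INTER_CUBIC)
o=np.zeros((600,800,3),np.uint8); o[:597,:380]=a; o[:467,400:]=b; cv2.imwrite('pics/s4.png',o)
E
```

```text
t 13.5 tcp stand mm [-95.6  -2.5 275.2] grasp [-109.1   -2.5  288.6]
M in stand
 [[ 0.001  0.706  0.708]
 [ 1.    -0.004  0.003]
 [ 0.005  0.708 -0.706]]
j [ 0.061  0.325  1.498 -0.338  0.574  0.477] F [  1.6  -6.5 -14.7] w 0.012010303393005187
angle est 1.1169462146878255 radius 0.248753229171089
fix [ 2.5  1.1 -0.9]
[[0.0, 2.4, 0.8]]
```

View pics/s4.png

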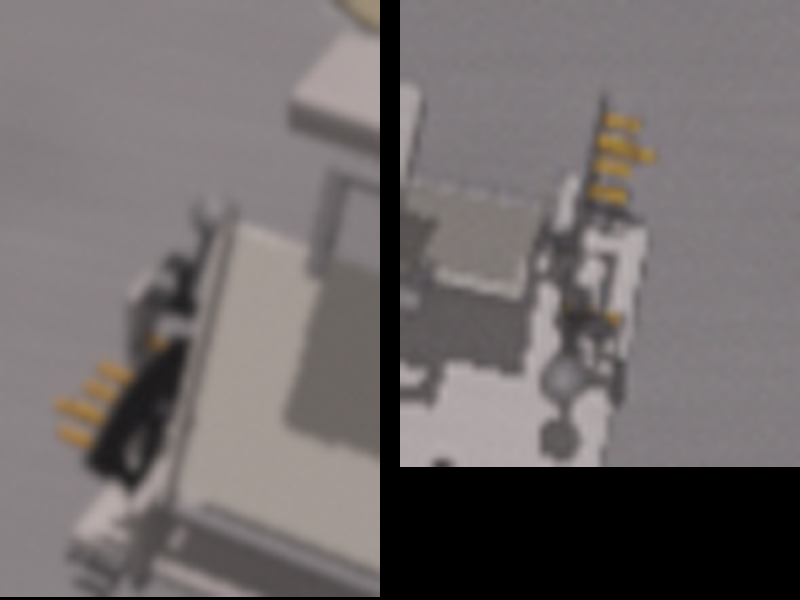

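The pawl has tumbled: in the top view the ball (565,380) now leans to the robot side of its pivot. Lowering in stages.

```bash
python3 - <<'E'
from h import *
arc(1.12,.52,12)
E
```

```text
t 13.6 tcp stand mm [-95.6  -2.5 275.2] grasp [-109.1   -2.5  288.6]
M in stand
 [[ 0.001  0.706  0.708]
 [ 1.    -0.004  0.003]
 [ 0.005  0.708 -0.706]]
j [ 0.061  0.325  1.498 -0.338  0.574  0.477] F [  2.9  -7.8 -12.2] w 0.011770273131878834
angle est 1.1169548515690355 radius 0.24875616864226066
fix [ 2.5  1.1 -0.9]
[[-0.0, -11.9, -3.8], [-0.0, -12.1, -3.2], [-0.0, -12.2, -2.6], [-0.0, -12.3, -2.0], [-0.0, -12.4, -1.4], [-0.0, -12.5, -0.8], [-0.0, -12.5, -0.1], [-0.0, -12.5, 0.5], [-0.1, -12.4, 1.1], [-0.1, -12.4, 1.7], [-0.1, -12.3, 2.3], [-0.1, -12.1, 3.0]]
```

>>> move_arm([
  [0, 0, -11.9, -3.8, 0],
  [0, 0, -12.1, -3.2, 0],
  [0, 0, -12.2, -2.6, 0],
  [0, 0, -12.3, -2.0, 0],
  [0, 0, -12.4, -1.4, 0],
  [0, 0, -12.5, -0.8, 0],
  [0, 0, -12.5, -0.1, 0],
  [0, 0, -12.5, 0.5, 0],
  [0, 0, -12.4, 1.1, 0],
  [0, 0, -12.4, 1.7, 0],
  [0, 0, -12.3, 2.3, 0],
])

```text
clock: 14.98
tcp_pos: [0.555, 0.1338, 0.1883]
orientation: [0.714, 0.583, 0.249, 0.298]
wrist_force: [14.3, -6.7, -9.8]
grip_width: 0.0117
gripper_force: 31.0
```

```bash
python3 - <<'E'
from h import *
arc(.57,.27,6)
E
```

```text
t 14.975 tcp stand mm [-194.1   -0.5  188.3] grasp [-207.7   -0.6  201.6]
M in stand
 [[-0.001  0.698  0.716]
 [ 1.    -0.005  0.007]
 [ 0.008  0.716 -0.698]]
j [ 0.129  0.306  1.849 -0.824  0.312  1.038] F [14.3 -6.7 -9.8] w 0.011745856768889378
angle est 0.5818318312296802 radius 0.24857533866032364
fix [ 0.6 -3.2 -0.8]
[[-0.1, -12.2, 2.8], [-0.1, -12.0, 3.4], [-0.1, -11.8, 4.0], [-0.1, -11.6, 4.6], [-0.1, -11.4, 5.2], [-0.1, -11.1, 5.8]]
```

>>> move_arm([
  [0, 0, -12.2, 2.8, 0],
  [0, 0, -12.0, 3.4, 0],
  [0, 0, -11.8, 4.0, 0],
  [0, 0, -8, 3.2, 0],
])

```text
clock: 15.48
tcp_pos: [0.5344, 0.1386, 0.1478]
orientation: [0.714, 0.583, 0.249, 0.298]
wrist_force: [9.5, -5.0, -4.5]
grip_width: 0.0117
gripper_force: 30.4
```

```bash
python3 - <<'E'
from h import *
arc(.39,.15,6)
E
```

```text
t 15.475 tcp stand mm [-215.1    0.   147.8] grasp [-2.287e+02 -1.000e-01  1.610e+02]
M in stand
 [[-0.001  0.698  0.716]
 [ 1.    -0.005  0.007]
 [ 0.008  0.716 -0.698]]
j [ 0.148  0.357  1.945 -1.289  0.25   1.534] F [ 9.5 -5.  -4.5] w 0.011731861071877353
angle est 0.3974510438261502 radius 0.2480856434124896
fix [ 0.1 -2.4 -1.1]
[[-0.1, -9.2, 3.9], [-0.1, -9.0, 4.3], [-0.1, -8.9, 4.6], [-0.1, -8.7, 5.0], [-0.1, -8.5, 5.3], [-0.1, -8.2, 5.7]]
```

>>> move_arm([
  [0, 0, -9.2, 3.9, 0],
  [0, 0, -9.0, 4.3, 0],
  [0, 0, -4, 2, 0],
])

```text
clock: 15.85
tcp_pos: [0.5285, 0.1401, 0.1318]
orientation: [0.717, 0.582, 0.243, 0.296]
wrist_force: [5.6, -17.1, -4.2]
grip_width: 0.0113
gripper_force: 30.4
```

```bash
python3 - <<'E'
from h import *
arc(.31,.15,4)
E
```

```text
t 15.85 tcp stand mm [-221.3    0.3  131.8] grasp [-234.7    0.4  145.2]
M in stand
 [[ 0.005  0.706  0.708]
 [ 1.    -0.006 -0.002]
 [ 0.003  0.708 -0.706]]
j [ 0.158  0.383  1.966 -1.421  0.255  1.681] F [  5.6 -17.1  -4.2] w 0.011348161988958501
angle est 0.3293509356280304 radius 0.2480626796730911
fix [-0.4 -5.2  0.4]
[[-0.0, -8.8, 4.7], [-0.0, -8.6, 5.1], [-0.0, -8.4, 5.4], [-0.0, -8.2, 5.8]]
```

>>> move_arm([
  [0, 0, -8.8, 4.3, 0],
  [0, 0, -8.6, 4.7, 0],
])

```text
clock: 16.1
tcp_pos: [0.5256, 0.1415, 0.1228]
orientation: [0.721, 0.582, 0.235, 0.294]
wrist_force: [2.7, -29.9, -4.7]
grip_width: 0.0117
gripper_force: 30.4
```

```bash
python3 - <<'E'
from h import *
arc(.27,.15,3)
E
```

```text
t 16.1 tcp stand mm [-224.4    1.1  122.8] grasp [-237.7    1.3  136.4]
M in stand
 [[ 0.013  0.717  0.697]
 [ 1.    -0.007 -0.012]
 [-0.003  0.697 -0.717]]
j [ 0.167  0.399  1.969 -1.421  0.267  1.692] F [  2.7 -29.9  -4.7] w 0.011687240707272391
angle est 0.2920207984016476 radius 0.24815822834404874
fix [-1.4 -5.7  1.1]
[[-0.0, -8.5, 5.2], [0.0, -8.3, 5.6], [0.0, -8.1, 5.9]]
```

>>> move_arm([
  [0, -2.5, -12, 5, 0],
  [0, -2.5, -12, 5, 0],
])

```text
clock: 16.35
tcp_pos: [0.5223, 0.1423, 0.114]
orientation: [0.724, 0.583, 0.229, 0.289]
wrist_force: [26.1, -34.5, -10.8]
grip_width: 0.0118
gripper_force: 32.1
```

```bash
python3 - <<'E'
from h import *
arc(.24,.15,2)
E
```

```text
t 16.35 tcp stand mm [-227.8    1.3  114. ] grasp [-240.8    1.6  127.9]
M in stand
 [[ 0.018  0.729  0.685]
 [ 1.    -0.009 -0.016]
 [-0.006  0.685 -0.729]]
j [ 0.17   0.412  1.974 -1.422  0.269  1.702] F [ 26.1 -34.5 -10.8] w 0.011803112093315898
angle est 0.2554014152890768 radius 0.24883967829297113
fix [-1.6 -3.8  1.1]
[[0.0, -9.3, 6.3], [0.0, -9.0, 6.8]]
```

>>> move_arm([
  [0, -3, -8, 11, 0],
  [0, -3, -8, 11, 0],
])

```text
clock: 16.6
tcp_pos: [0.5195, 0.1433, 0.0951]
orientation: [0.727, 0.59, 0.218, 0.275]
wrist_force: [-46.2, 2.4, 6.0]
grip_width: 0.0108
gripper_force: 26.8
```

```bash
python3 - <<'E'
from h import *
arc(.2,.1,2)
E
```

```text
t 16.6 tcp stand mm [-230.8    1.7   95.1] grasp [-243.3    2.   109.4]
M in stand
 [[ 0.012  0.754  0.657]
 [ 1.    -0.004 -0.013]
 [-0.008  0.657 -0.754]]
j [ 0.166  0.443  1.98  -1.418  0.253  1.699] F [-46.2   2.4   6. ] w 0.010820381797956196
angle est 0.18046808190522115 radius 0.24726893141178546
fix [-2.   2.2 -5.1]
[[0.1, -9.7, 7.8], [0.1, -9.3, 8.3]]
```

>>> move_arm([
  [0, -1.5, -11.5, 5.5, 0],
  [0, -1.5, -10, 8, 0],
])

```text
clock: 16.85
tcp_pos: [0.5176, 0.144, 0.0838]
orientation: [0.731, 0.59, 0.209, 0.271]
wrist_force: [-35.1, -18.9, 1.7]
grip_width: 0.0106
gripper_force: 27.8
```

```bash
python3 - <<'E'
from h import *
arc(.13,.05,2)
E
```

```text
t 16.85 tcp stand mm [-232.7    2.1   83.8] grasp [-244.9    2.5   98.4]
M in stand
 [[ 0.019  0.766  0.643]
 [ 1.    -0.004 -0.024]
 [-0.015  0.643 -0.766]]
j [ 0.171  0.464  1.98  -1.419  0.261  1.709] F [-35.1 -18.9   1.7] w 0.010620698136117825
angle est 0.13543092873840307 radius 0.24720676033687602
fix [-2.5 -2.9 -1.1]
[[0.1, -7.2, 6.9], [0.1, -7.0, 7.2]]
```

>>> move_arm([
  [0, -2.5, -13, 5.5, 0],
  [0, -2.5, -12, 7, 0],
])

```text
clock: 17.1
tcp_pos: [0.516, 0.1445, 0.0744]
orientation: [0.735, 0.59, 0.201, 0.268]
wrist_force: [-8.0, -30.0, -2.5]
grip_width: 0.0109
gripper_force: 29.6
```

```bash
python3 - <<'E'
from h import *
arc(.08,.0,2)
E
```

```text
t 17.1 tcp stand mm [-234.4    2.2   74.4] grasp [-246.4    2.8   89.1]
M in stand
 [[ 0.026  0.775  0.631]
 [ 0.999 -0.007 -0.032]
 [-0.021  0.631 -0.775]]
j [ 0.176  0.483  1.98  -1.42   0.267  1.721] F [ -8.  -30.   -2.5] w 0.010862542250332907
angle est 0.09767360864682109 radius 0.2475356103790241
fix [-2.8 -4.8  1.5]
[[0.2, -6.8, 7.4], [0.2, -6.5, 7.6]]
```

>>> move_arm([
  [0, -4, -11, 8, 0],
  [0, -4, -10, 9, 0],
  [0, -3, -10, 8, 0],
])

```text
clock: 17.48
tcp_pos: [0.5145, 0.1446, 0.0557]
orientation: [0.739, 0.593, 0.19, 0.257]
wrist_force: [-15.7, -14.4, -1.0]
grip_width: 0.0103
gripper_force: 29.2
```

```bash
python3 - <<'E'
from h import *
arc(.03,.0,2)
E
```

```text
t 17.475 tcp stand mm [-235.9    2.    55.7] grasp [-247.4    2.6   70.8]
M in stand
 [[ 0.026  0.796  0.604]
 [ 0.999 -0.006 -0.035]
 [-0.024  0.605 -0.796]]
j [ 0.172  0.517  1.98  -1.42   0.257  1.724] F [-15.7 -14.4  -1. ] w 0.010341996471722894
angle est 0.023445413105109312 radius 0.24743602983612592
fix [-2.8 -1.  -2.8]
[[0.1, -2.3, 2.9], [0.1, -2.3, 3.0]]
```

>>> move_arm([
  [0, -2, -9, 6, 0],
  [0, -2, -6, 5, 0],
  [0, 0, 0, 0, 0],
])

```text
clock: 17.85
tcp_pos: [0.5142, 0.1446, 0.0476]
orientation: [0.741, 0.594, 0.184, 0.253]
wrist_force: [-10.7, -16.6, -3.0]
grip_width: 0.0109
gripper_force: 29.5
```

```bash
python3 - <<'E'
from h import *
arc(0,.06,1); import cv2
p,d=optics.capture('scene'); a=p[200:310,270:340,::-1]; t,_=optics.capture('top'); b=t[150:220,310:370,::-1]
a=cv2.resize(a,(380,597),interpolation=cv2.INTER_CUBIC); b=cv2.resize(b,(400,467),interpolation=cv2.INTER_CUBIC)
o=np.zeros((600,800,3),np.uint8); o[:597,:380]=a; o[:467,400:]=b; cv2.imwrite('pics/s5.png',o)
E
```

```text
t 17.85 tcp stand mm [-236.2    2.    47.6] grasp [-247.5    2.7   62.9]
M in stand
 [[ 0.029  0.804  0.594]
 [ 0.999 -0.007 -0.039]
 [-0.027  0.595 -0.804]]
j [ 0.172  0.533  1.978 -1.42   0.258  1.729] F [-10.7 -16.6  -3. ] w 0.010863121402532584
angle est -0.008637324846287613 radius 0.24753363623816574
fix [-2.9 -0.7 -3.1]
[[-0.4, 9.3, -11.8]]
```

View pics/s5.png

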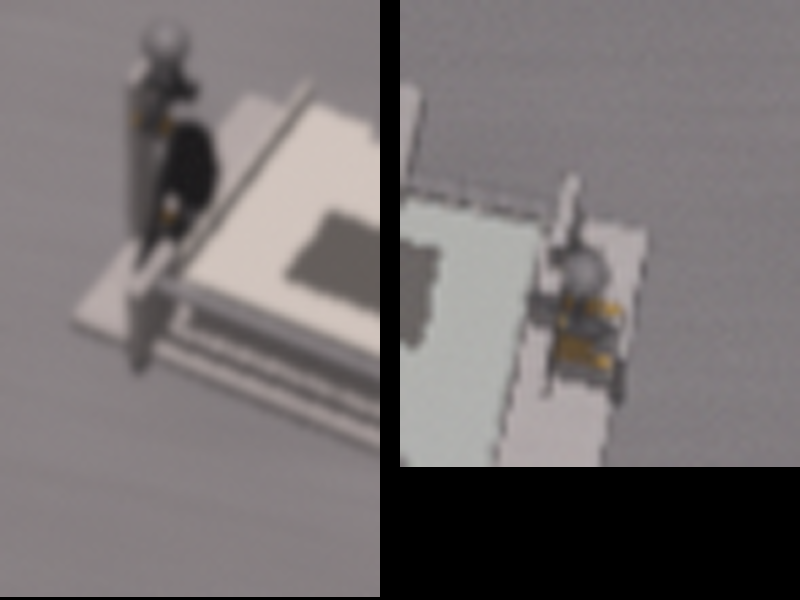

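The ball (583,270 in the top view) leans away from the robot again, so the pawl has tipped back, and the board lies level. Raising to the lowest notch.

```bash
python3 - <<'E'
from h import *
arc(0,.34,8)
E
```

```text
t 17.95 tcp stand mm [-236.3    2.    47.7] grasp [-247.6    2.7   63. ]
M in stand
 [[ 0.029  0.804  0.594]
 [ 0.999 -0.007 -0.039]
 [-0.027  0.595 -0.804]]
j [ 0.172  0.533  1.978 -1.42   0.258  1.729] F [-11.2 -16.2  -3.5] w 0.010693533625355398
angle est -0.008196825023423391 radius 0.24756799674486016
fix [-2.8 -0.7 -3. ]
[[-0.3, 6.5, -8.4], [-0.3, 6.8, -8.1], [-0.3, 7.2, -7.8], [-0.2, 7.5, -7.5], [-0.2, 7.8, -7.2], [-0.2, 8.1, -6.8], [-0.2, 8.4, -6.5], [-0.2, 8.7, -6.1]]
```

>>> move_arm([
  [0, -1, 6.5, -8.4, 0],
  [0, -1, 6.8, -8.1, 0],
  [0, -0.5, 7.2, -7.8, 0],
  [0, -0.2, 7.5, -7.5, 0],
  [0, -0.2, 7.8, -7.2, 0],
  [0, 0, 8.1, -6.8, 0],
  [0, 0, 0, 0, 0],
])

```text
clock: 18.82
tcp_pos: [0.524, 0.1428, 0.1123]
orientation: [0.74, 0.594, 0.187, 0.253]
wrist_force: [3.6, -10.3, -5.6]
grip_width: 0.0102
gripper_force: 30.4
```

```bash
python3 - <<'E'
from h import *
arc(.25,.34,2)
E
```

```text
t 18.825 tcp stand mm [-226.2    2.1  112.3] grasp [-237.5    2.8  127.5]
M in stand
 [[ 0.027  0.802  0.597]
 [ 0.999 -0.007 -0.034]
 [-0.023  0.598 -0.801]]
j [ 0.162  0.405  1.898 -0.811  0.342  1.086] F [  3.6 -10.3  -5.6] w 0.010166790109034814
angle est 0.25746245158376235 radius 0.24563517286770717
fix [-2.9 -4.2 -2.1]
[[-0.2, 8.9, -6.9], [-0.2, 9.2, -6.5]]
```

>>> move_arm([
  [0, 0, 8.8, -6.9, 0],
  [0, 0, 9.0, -6.5, 0],
  [0, 0, 0, 0, 0],
  [0, 0, 0, 0, 0],
])

```text
clock: 19.32
tcp_pos: [0.5305, 0.1416, 0.1332]
orientation: [0.74, 0.594, 0.187, 0.253]
wrist_force: [5.8, -13.3, -8.4]
grip_width: 0.0106
gripper_force: 30.6
```

```bash
python3 - <<'E'
from h import *
arc(.345,.30,3)
E
```

```text
t 19.325 tcp stand mm [-219.6    2.2  133.2] grasp [-231.     2.9  148.5]
M in stand
 [[ 0.026  0.802  0.597]
 [ 0.999 -0.007 -0.035]
 [-0.024  0.597 -0.802]]
j [ 0.156  0.373  1.859 -0.681  0.392  0.942] F [  5.8 -13.3  -8.4] w 0.01064035036084777
angle est 0.34680845309091 radius 0.24557108477866216
fix [-3.  -2.8 -3.3]
[[0.1, -3.1, 2.1], [0.1, -3.1, 2.1], [0.1, -3.0, 2.2]]
```

>>> move_arm([
  [0, 0, -3.1, 2.1, 0],
  [0, 0, -3.1, 2.1, 0],
  [0, 0, -3.0, 2.2, 0],
  [0, 0, -1, 0.8, 0],
  [0, 0, 0, 0, 0],
  [0, 0, 0, 0, 0],
])

```text
clock: 20.08
tcp_pos: [0.5265, 0.1425, 0.1214]
orientation: [0.74, 0.594, 0.187, 0.253]
wrist_force: [4.8, -11.8, -4.6]
grip_width: 0.0107
gripper_force: 30.2
```

```bash
python3 - <<'E'
from h import *
arc(.30,.28,1)
E
```

```text
t 20.075 tcp stand mm [-223.7    2.3  121.4] grasp [-235.     2.9  136.7]
M in stand
 [[ 0.026  0.802  0.597]
 [ 0.999 -0.007 -0.034]
 [-0.023  0.597 -0.802]]
j [ 0.16   0.39   1.882 -0.75   0.363  1.018] F [  4.8 -11.8  -4.6] w 0.010661768154583267
angle est 0.29599423023601573 radius 0.24573565672573108
fix [-3.1 -1.7 -3.9]
[[0.1, -4.0, 3.0]]
```

>>> move_arm([
  [0, 0, -1.6, 1.2, 0],
  [0, 0, -1.2, 0.9, 0],
  [0, 0, 0, 0, 0],
  [0, 0, 0, 0, 0],
])

```text
clock: 20.58
tcp_pos: [0.5255, 0.1427, 0.1182]
orientation: [0.74, 0.594, 0.187, 0.253]
wrist_force: [2.0, -11.0, -4.6]
grip_width: 0.0109
gripper_force: 30.0
```

```bash
python3 - <<'E'
from h import *
arc(.30,.28,1)
E
```

```text
t 20.575 tcp stand mm [-224.7    2.3  118.2] grasp [-236.1    2.9  133.4]
M in stand
 [[ 0.026  0.802  0.597]
 [ 0.999 -0.007 -0.034]
 [-0.023  0.598 -0.801]]
j [ 0.161  0.395  1.888 -0.772  0.355  1.042] F [  2.  -11.   -4.6] w 0.010928700394104053
angle est 0.282072532357749 radius 0.24578850500559643
fix [-3.1  1.1 -5.9]
[[0.1, -4.0, 3.0]]
```

>>> move_arm([
  [0, 0, -1.6, 1.2, 0],
  [0, 0, 0, 0, 0],
  [0, 0, 0, 0, 0],
])

```text
clock: 20.95
tcp_pos: [0.5251, 0.1427, 0.1168]
orientation: [0.74, 0.594, 0.188, 0.254]
wrist_force: [0.9, -11.4, 0.6]
grip_width: 0.0105
gripper_force: 29.7
```

>>> move_arm([
  [0, 0, -1.6, 1.2, 0],
  [0, 0, 0, 0, 0],
  [0, 0, 0, 0, 0],
])

```text
clock: 21.32
tcp_pos: [0.525, 0.1428, 0.1159]
orientation: [0.74, 0.594, 0.189, 0.254]
wrist_force: [-3.3, -13.4, 7.4]
grip_width: 0.0102
gripper_force: 29.2
```

The board rests in the notch: the force has gone positive and the motion has stopped. Releasing and backing off.

>>> move_arm([
  [0.4, 0, 0, 0, 0],
  [0.4, 0, 0, 0, 0],
  [0.4, 0, 0, 0, 0],
  [0.4, 0, 0, 0, 0],
  [0.4, 0, 0, -15, 0],
  [0.4, 0, 0, -25, 0],
  [0.4, 0, 0, -25, 0],
  [0.4, 0, 0, -25, 0],
  [0.4, 0, 0, -25, 0],
  [0.4, 0, 0, -10, 0],
  [0.4, 0, 0, 0, 0],
])

```text
clock: 22.7
tcp_pos: [0.4513, 0.1629, 0.2143]
orientation: [0.74, 0.595, 0.188, 0.252]
wrist_force: [-0.1, -0.5, -0.3]
grip_width: 0.0354
gripper_force: 0.0
```

```bash
python3 - <<'E'
from h import *
show(); import cv2
p,d=optics.capture('scene'); t,_=optics.capture('top'); 
a=cv2.resize(p[170:310,270:440,::-1],(400,330),interpolation=cv2.INTER_CUBIC); b=cv2.resize(t[135:250,220:360,::-1],(400,330),interpolation=cv2.INTER_CUBIC)
cv2.imwrite('pics/s6.png',np.hstack([a,b]))
for n in('scene','top'): 
  for A in(0,.3,.47): print(n,A,proj(n,w(S,[bar(A,.07),bar(A,-.07)])).round(1).tolist())
E
```

```text
t 22.7 tcp stand mm [-301.4    7.3  214.3] grasp [-312.8    7.9  229.5]
M in stand
 [[ 0.024  0.802  0.597]
 [ 0.999 -0.006 -0.031]
 [-0.022  0.597 -0.802]]
j [ 0.252  0.144  1.882 -0.533  0.605  0.833] F [-0.1 -0.5 -0.3] w 0.03543951527750946
scene 0 [[381.0, 228.3], [346.4, 216.1]]
scene 0.3 [[381.9, 215.3], [346.2, 203.1]]
scene 0.47 [[381.4, 209.8], [345.0, 197.4]]
top 0 [[275.4, 226.8], [307.0, 233.2]]
top 0.3 [[274.1, 222.8], [306.8, 229.5]]
top 0.47 [[273.8, 218.2], [307.2, 225.1]]
```

View pics/s6.png

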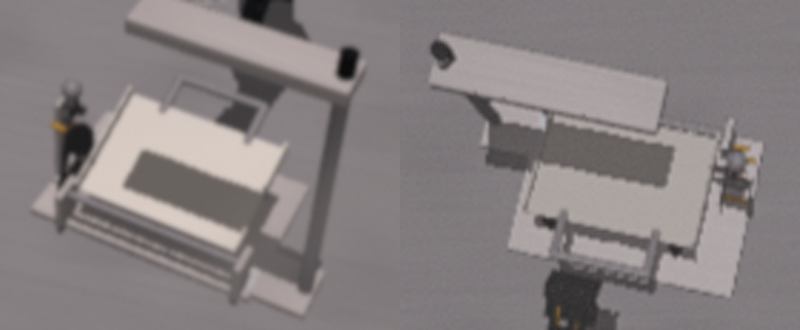

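The bar's end at crop (180,80) maps to scene pixel (346.5,203.9), against (346.2,203.1) predicted for 0.30. The board rests in the lowest notch, the gripper is clear, and the lamp is where it was.

```bash
python3 -c "
from rig import arm
print(arm.finish_job())"
```

```text
the job is handed in; nothing more can be done
None
```

The board now rests in its lowest notch (about 0.30 rad): I lifted it until the pawl tumbled, lowered it fully so the pawl tipped back, raised it into the notch and let go, and handed the job in at about 23 s with the gripper clear.

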